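# Latch the glass dryer and start its fan

### The job

Two glasses stand in the counter-top dryer. Swing its front keeper bar fully shut in front of them until it snaps home in its catch, then flip the toggle switch at the dryer's right end over to its other side to start the fan. Leave the glasses standing in their places and do not knock or shift the jar, shaker and mill that stand nearby.

Things in the scene. Friction and masses are not known exactly. Their poses are not given: they have to be found in the camera images.
- dryer: Glass dryer, fixed: grey base 150 x 335 x 22 mm with a tray for two upturned glasses, at its rear a fan housing 220 mm wide (top 120 mm above the counter), a steel keeper bar along its front, a catch post 24 x 12 mm (top 94 mm up) where the bar's free end shuts, a toggle switch at its right end. Origin on the counter under the tray's middle; x to its rear (away from the robot), y left, z up.
- keeper (a joint): Keeper bar angle about its upright hinge at the dryer's left front corner, rad: 0 shut (along the dryer's -y, firm stop), growing as the free end swings out to the front, at most 1.5. It swings level and stays where left, but a spring detent resists from about 0.09 to 0.04 rad (up to 4 N at the knob); below 0.04 it pulls the bar to 0 and holds it.
- keeper_hinge (a point): Point on the keeper bar's upright hinge axis at the bar's mid-height, 82 mm above the counter; in the dryer's frame at x -58, y 112 mm. The bar is steel, 10 mm thick, 14 mm high, and its free end lies 202 mm from this axis.
- keeper_knob (a point): Middle of the round black upright knob on the keeper bar, 165 mm from the hinge axis, 110 mm above the counter. The knob is 16 mm thick (20 mm at its head) and reaches from the bar's top (89 mm above the counter) to 132 mm. The glasses behind the shut bar reach up to 127 mm, the catch post 43 mm beyond the knob's end position to 94 mm.
- fan_switch (a joint): Toggle bat angle about a level axis along the dryer's y, rad: 0 is off (bat leans 0.4 rad to the dryer's front), 0.8 is on (bat leans 0.4 rad to the rear). An over-centre spring holds it at either end with about 2 N at the tip; past 0.4 it snaps over by itself.
- switch_tip (a point): Tip of the steel toggle bat, 42 mm from its pivot; the bat is round, 7 mm thick at the root and 11 mm near the tip. When off the tip is 16 mm to the front of the pivot and 101 mm above the counter.
- switch_pivot (a point): Pivot of the toggle bat, fixed on the switch housing (62 x 46 mm, top 60 mm above the counter), 62 mm above the counter; in the dryer's frame at x -30, y -165 mm.
- glass_a: Clear glass, 84 mm wide, 96 mm high, loose in the left half of the dryer's tray. Origin at the centre of its underside, z up.
- glass_b: Clear glass, 78 mm wide, 102 mm high, loose in the right half of the dryer's tray. Origin at the centre of its underside, z up.
- pepper_mill: Wooden pepper mill, 58 mm wide, 160 mm high, standing loose on the counter, bystander. Origin at the centre of its underside, z up.
- salt_shaker: Small salt shaker, 44 mm wide, 90 mm high, standing loose on the counter, bystander. Origin at the centre of its underside, z up.
- spice_jar: Glass spice jar with a red cap, 45 mm wide, 106 mm high, standing loose on the counter in front of the dryer, bystander. Origin at the centre of its underside, z up.
Not all that is in view belongs to the job. Leave any green look-alike of the glass_b alone.

How it is judged:
By the outcome, as a careful person would: the job done as asked, in the order asked, and still so for the second after the job is handed in, with the robot touching nothing.
It also fails if it takes over 48 s, if anything falls off the work surface, if the arm or the gripper's body presses on something with over 40 N, if the wrist force passes 120 N, or if a joint passes its speed limit or range.

### The arm

A 6-joint arm with a two-finger parallel gripper is mounted at the origin on a cart in front of the work surface, level with it; the furniture and walls round the work are solid. World frame = base frame: x ahead of the robot, y to its left, z up, the work surface at z = 0. Lengths are in m, angles in rad, forces in N, time in s.
With the tool pointing down it reaches from about 0.35 to 0.975 m from the base axis. Payload 4.9 kg.
Tool frame: the origin (TCP) lies at the very end of the fingers, on their centre line; the grasp point (between the pads) lies 19 mm behind it; z points along the fingers, y is the line along which they close (so a half turn about z gives the same grasp; the last joint's range is limited). The gripper opens to 85 mm and grips with 20 to 120 N. Pads are 22 mm wide; open, the fingers measure 114 mm over their backs; the gripper's body (76 mm by 85 mm) begins 54 mm behind the grasp point. The pads swing forward as they close: fully open they stand 13 mm farther back than shut.
Start: joints at [-1.35, 0.053, 1.613, -0, 1.476, -0.119], TCP at [0.208, -0.589, 0.231] pointing down, gripper open.
Joint ranges: [-3.01, 3.01], [-1.01, 2.22], [0.06, 2.58], [-1.02, 4.17], [0.09, 2.62], [-3.14, 3.14]. Speed limits (rad/s): [2.57, 2.57, 3.14, 3.14, 3.14, 3.14].

### API

Orientations are given as a rotation vector (axis times angle).
In Python, from station import ctrl, imaging gives the robot as it stands.
- The arm moves only by the tool play_rows, never from a script. Its argument "series" is a list of rows, each a list of 3 entries, a list of its own where there are three numbers: the opening, from 0 (shut) to 1 (fully open), then the shift along the tool's x, y, z each as a share of 0.05 m, from -1 to 1, then the turn, a rotation vector about the tool's x, y, z each as a share of 8 degrees, from -1 to 1. In form: [[grip, [dx, dy, dz], [ax, ay, az]], ...]. A call has 1 to 8 rows; each row shifts and turns the commanded pose from where the row before left it, along the tool's axes as they then stand; what a row does not reach is not made up. A row lasts 1/8 s, in which the tool goes at most 62.5 mm and 10.7 degrees, less where a joint would pass 70% of its speed; a pose out of reach is approached as far as the arm can. A call with a number of a shift or a turn outside -1 to 1 is refused whole. A call with a gripper value outside its range is refused whole. The fingers move at their own pace and stop on an object; "force" is the grip in N (left out, the last holds). Time passes only in rows, so rows that do not move let the fingers close. It gives the time, the measured TCP pose, the force, the opening and the grip force at its end, in the units of the state.
- ctrl.get_obs(): the state, without advancing time (a new reading comes with each control period).
- imaging.get_image(name): name is "side" or "top" or "wrist"; returns a dict with "color" (420x560x3 uint8, blue, green, red), "fx", "fy", "cx", "cy" (pixels), "D" ([k1, k2, p1, p2, k3] as OpenCV has them; the pictures are not rectified), "extrinsics" (4x4, takes a point from world to camera coordinates); the wrist camera has in their place "hand_eye" (4x4, takes a point from camera to tool coordinates, whose origin is the TCP and whose axes are the flange's). Camera axes: x right, y down, z forward; pixel columns grow to the right and rows downward; lengths in m; the calibration is good to about 2 mm. A picture is of the moment at which its call begins: read the wrist's pose just before it. There is no depth.
- ctrl.finish_job(): hands the job in; it is judged then, once.
The state is a dict: "t": time; "q": joint angles; "dq": joint speeds; "effort": joint torques, N m; "tool_pos": TCP position; "tool_rot": TCP orientation; "contact_force": force on the tool from outside, world axes, zero at the start; "wrist_torque": the same for the moment, N m; "opening": finger opening in m; "grip_force": force on a finger pad.
Only numpy, scipy, OpenCV 4.12 (cv2) and the standard library are available. Lean on these libraries where they do the work, as an engineer would, in place of code of your own. Each camera call takes 0.05 s, during which the arm holds its last target. There are 200 camera calls.

## Working session

There is one attempt and no reset: what is moved stays moved. The work goes in short steps, Python scripts to look and compute and a tool call to move; the robot and the scene stay as the last step left them, time stands still between calls to the robot, and variables do not carry over. Pictures are saved under pics/ and viewed, at most 10 in all, crops included, and the job is handed in when it is done.

Besides the shell and the picture viewer there is one more tool, called after "Request:" as a command line: name --argument value ..., lists and objects as JSON in quotes. play_rows: Moves the arm, as the interface text tells. Shift numbers are shares of 0.05 m and turn numbers shares of 8 degrees, none past 1 either way. Its arguments: {"type":"object","properties":{"series":{"type":"array"},"force":{"type":"number"}},"required":["series"]}

```bash
mkdir -p pics; ls
python3 - <<'E'
from station import ctrl, imaging
import cv2
for n in("side","top"):
    d=imaging.get_image(n); cv2.imwrite(f"pics/{n}0.png",d["color"]); print(n,d["fx"],d["cx"],d["cy"],d["D"],d["extrinsics"])
s=ctrl.get_obs();print(s["t"],s["tool_pos"],s["tool_rot"])
E
```

```text
pics
side 434.86687019828975 282.5323492418736 207.92449617926493 [0.01823925 0.         0.         0.         0.        ] [[-0.95958763 -0.28140685 -0.00133154  0.54716353]
 [-0.16818469  0.5772848  -0.79903452  0.26470135]
 [ 0.22562246 -0.7665197  -0.60128368  0.82180739]
 [ 0.          0.          0.          1.        ]]
top 382.8299313649559 284.51861835641165 206.82519876442575 [-0.10929021  0.          0.          0.          0.        ] [[-0.02014025 -0.9997222  -0.01224347 -0.13751901]
 [-0.98880762  0.02172807 -0.14760552  0.64875195]
 [ 0.14783054  0.00913362 -0.98897053  0.91816195]
 [ 0.          0.          0.          1.        ]]
0.1 [ 0.20818648 -0.58870468  0.23017156] [-3.09447918e+00 -5.30918527e-01  1.39269877e-04]
```

View pics/side0.png

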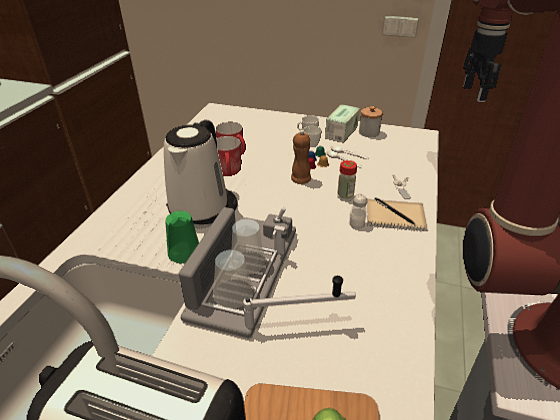

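View pics/top0.png

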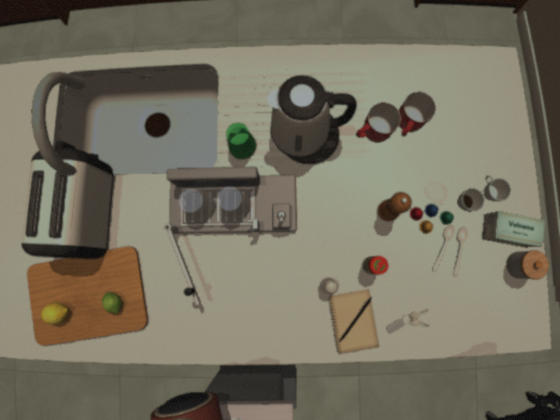

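The dryer is in the middle of both views. Candidates:
- **Knob:** black knob at side (337,285) / top (189,292). The other black things are the pen, the kettle handle and the toaster lever.
- **Hinge:** side (249,302), top (168,228).
- **Toggle:** side (280,215), top (281,212).
- **Not to touch:** green look-alike at top (240,140), jar (377,265), shaker (331,286) and mill (398,205).

Next I'll measure these and check them in one close crop.

```bash
cat > h.py <<'E'
import numpy as np, cv2
from station import ctrl, imaging
def ray(d,p):
    K=np.array([[d["fx"],0,d["cx"]],[0,d["fy"],d["cy"]],[0,0,1]])
    u=cv2.undistortPoints(np.array([[p]],float),K,np.array(d["D"],float))[0,0]
    E=np.array(d["extrinsics"]);R=E[:3,:3];return -R.T@E[:3,3],R.T@np.array([u[0],u[1],1])
def plane(d,p,z):
    c,v=ray(d,p);return c+v*(z-c[2])/v[2]
def tri(ds,ps):
    A=np.zeros((3,3));b=np.zeros(3)
    for d,p in zip(ds,ps):
        c,v=ray(d,p);v/=np.linalg.norm(v);M=np.eye(3)-np.outer(v,v);A+=M;b+=M@c
    return np.linalg.solve(A,b)
E
python3 - <<'E'
from h import *
np.set_printoptions(precision=4,suppress=True)
s=imaging.get_image("side");t=imaging.get_image("top")
print("knob",tri([s,t],[(337,285),(189,292)]),plane(t,(189,292),.125))
print("tog",tri([s,t],[(277,212),(281,215)]))
print("hinge top z.09",plane(t,(168,228),.09),"side",plane(s,(249,302),.09))
for n,p,z in [("jar",(377,265),.1),("shaker",(331,286),.09),("mill",(401,202),.15),("end",(196,305),.082),
  ("baseFR",(296,233),.022),("baseRR",(296,177),.022),("baseFL",(172,234),.022)]: print(n,plane(t,p,z))
a=cv2.resize(s["color"][190:340,180:370],None,fx=4,fy=4,interpolation=2)[:,:]
b=cv2.resize(t["color"][160:310,155:305],None,fx=4,fy=4,interpolation=2)
a=cv2.resize(a,(400,316));b=cv2.resize(b,(400,400))
c=np.zeros((400,800,3),np.uint8);c[:316,:400]=a;c[:,400:]=b
cv2.imwrite("pics/crop1.png",c)
E
```

```text
knob [0.4433 0.0727 0.1135] [0.4429 0.0695 0.125 ]
tog [ 0.6227 -0.1421  0.0851]
hinge top z.09 [0.5936 0.1319 0.09  ] side [0.5938 0.1372 0.09  ]
jar [ 0.4952 -0.3656  0.1   ]
shaker [ 0.449  -0.2569  0.09  ]
mill [ 0.6356 -0.4167  0.15  ]
end [0.4092 0.0637 0.082 ]
baseFR [ 0.581 -0.179  0.022]
baseRR [ 0.7278 -0.1826  0.022 ]
baseFL [0.5846 0.1427 0.022 ]
```

View pics/crop1.png

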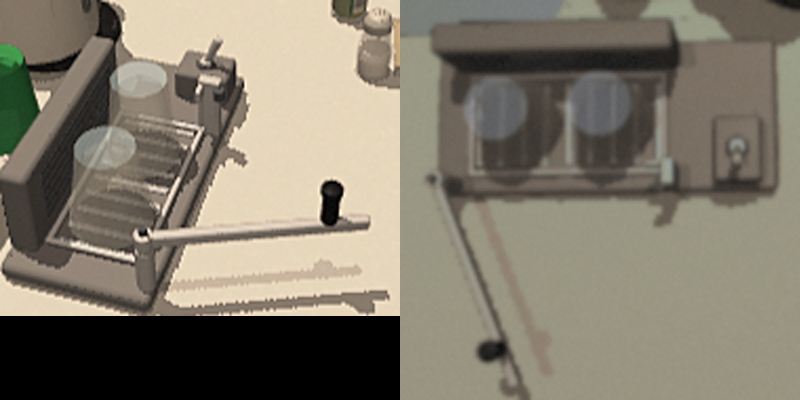

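The crop confirms it. The knob is the black upright on the swung-out steel bar, and the toggle leans to the front on the right-hand housing (tip at about side (283,210), top (281,222)). I'll refine the knob and tip by mask.

Run:
```python
from h import *
np.set_printoptions(precision=4,suppress=True)
s=imaging.get_image("side");t=imaging.get_image("top")
def blob(im,x0,x1,y0,y1):
    m=(im[y0:y1,x0:x1].max(2)<50).astype(np.uint8)
    n,l,st,c=cv2.connectedComponentsWithStats(m);i=1+st[1:,4].argmax();return c[i]+[x0,y0],st[i]
a,sa=blob(s["color"],322,352,270,302);b,sb=blob(t["color"],178,204,282,300)
print(a,sa,b,sb);K=tri([s,t],[a,b]);print("knob",K,"top@.125",plane(t,b,.125),"side@.110",plane(s,a,.11))
print("tip",tri([s,t],[(283,211),(281.5,221)]))
print("glassB top",plane(t,(230,197),.124),"glassA",plane(t,(191,203),.118))
H=np.array([.5937,.134]);d=K[:2]-H;print("theta",np.arctan2(-d[0],-d[1]),np.hypot(*d))
```

```text
[336.9686 285.6855] [ 11   6  10  21 159] [189.3077 291.0577] [ 7  6 10  7 52]
knob [0.4443 0.0724 0.1113] top@.125 [0.445  0.0688 0.125 ] side@.110 [0.4447 0.0713 0.11  ]
tip [ 0.6079 -0.1431  0.0905]
glassB top [ 0.6603 -0.0249  0.124 ] glassA [0.6491 0.0688 0.118 ]
theta 1.1798156065064864 0.16157218662246306
```

Request:
play_rows --series '[[1,[0.3,-1,0],[0,0,0.6]],[1,[0,-1,0],[0,0,0.6]],[1,[0,-1,0],[0,0,0.6]],[1,[0,-1,0],[0,0,0.6]],[1,[0,-1,0],[0,0,0]],[1,[0,-1,0],[0,0,0]],[1,[0,-1,0],[0,0,0]],[1,[0,0,0],[0,0,0]]]' --force 30

```text
t: 1.3
tool_pos: [0.1797, -0.2383, 0.2321]
tool_rot: [3.137, 0.011, 0.003]
contact_force: [0.2, -0.7, 0.1]
opening: 0.0854
grip_force: 0.0
```

Request:
play_rows --series '[[1,[0.76,-0.88,0],[0,0,0]],[1,[0.76,-0.88,0],[0,0,0]],[1,[0.76,-0.88,0],[0,0,0]],[1,[0.76,-0.88,0],[0,0,0]],[1,[0.76,-0.88,0],[0,0,0]],[1,[0.76,-0.88,0],[0,0,0]],[1,[0.74,-0.9,0],[0,0,0]],[1,[0,0,0],[0,0,0]]]'

```text
t: 2.3
tool_pos: [0.4445, 0.0728, 0.2297]
tool_rot: [-3.141, -0.015, 0.006]
contact_force: [-0.3, -0.5, -0.5]
opening: 0.0855
grip_force: 0.0
```

Run:
```python
from h import *
o=ctrl.get_obs();print(o["tool_pos"],o["tool_rot"])
w=imaging.get_image("wrist");cv2.imwrite("pics/w1.png",w["color"]);print(w["fx"],w["cx"],w["cy"],w["hand_eye"])
```

```text
[0.44451552 0.07284418 0.22973925] [-3.1412059  -0.01500493  0.00586159]
375.38432258920614 281.1455741850555 214.67426079025137 [[ 6.73519025e-04 -9.58924791e-01 -2.83659639e-01  7.18864203e-02]
 [ 9.99999531e-01  8.43393380e-04 -4.76740761e-04 -6.25688421e-04]
 [ 6.96395197e-04 -2.83659185e-01  9.58924909e-01 -1.43192213e-01]
 [ 0.00000000e+00  0.00000000e+00  0.00000000e+00  1.00000000e+00]]
```

View pics/w1.png

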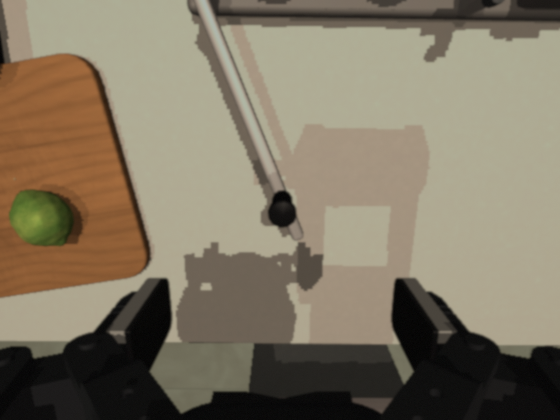

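The wrist view shows the knob head at (282,210), which is about 3 mm ahead of the TCP and centred in y. I'll descend and grip with closing along y.

Request:
play_rows --series '[[1,[0.05,0,0.9],[0,0,0]],[1,[0,0,0.9],[0,0,0]],[1,[0,0,0.78],[0,0,0]],[0.15,[0,0,0],[0,0,0]],[0,[0,0,0],[0,0,0]],[0,[0,0,0],[0,0,0]],[0,[0,0,0],[0,0,0]],[0,[0,0,0],[0,0,0]]]' --force 30

```text
t: 3.35
tool_pos: [0.4469, 0.0705, 0.1044]
tool_rot: [3.141, 0.008, 0.006]
contact_force: [-1.4, -0.8, 5.8]
opening: 0.0183
grip_force: 29.2
```

Request:
play_rows --series '[[0,[0.24,0.43,0],[0,0,0]],[0,[0.3,0.4,0],[0,0,0]],[0,[0.35,0.35,0],[0,0,0]],[0,[0,0,0],[0,0,0]]]'

```text
t: 3.85
tool_pos: [0.4918, 0.0108, 0.1041]
tool_rot: [3.141, 0.006, 0.003]
contact_force: [-1.4, -0.8, 7.9]
opening: 0.018
grip_force: 30.1
```

Request:
play_rows --series '[[0,[0.4,0.29,0],[0,0,0]],[0,[0.44,0.23,0],[0,0,0]],[0,[0.47,0.16,0],[0,0,0]],[0,[0,0,0],[0,0,0]]]'

```text
t: 4.35
tool_pos: [0.5571, -0.0232, 0.1039]
tool_rot: [3.138, 0.008, 0.002]
contact_force: [-2.8, -5.9, 9.3]
opening: 0.0182
grip_force: 31.1
```

Run:
```python
from h import *
s=imaging.get_image("side");t=imaging.get_image("top")
a=cv2.resize(s["color"][170:340,180:370],(447,400),interpolation=2);b=cv2.resize(t["color"][160:310,165:297],(352,400),interpolation=2)
cv2.imwrite("pics/c2.png",np.hstack([a,b]))
```

```text
(no output)
```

View pics/c2.png

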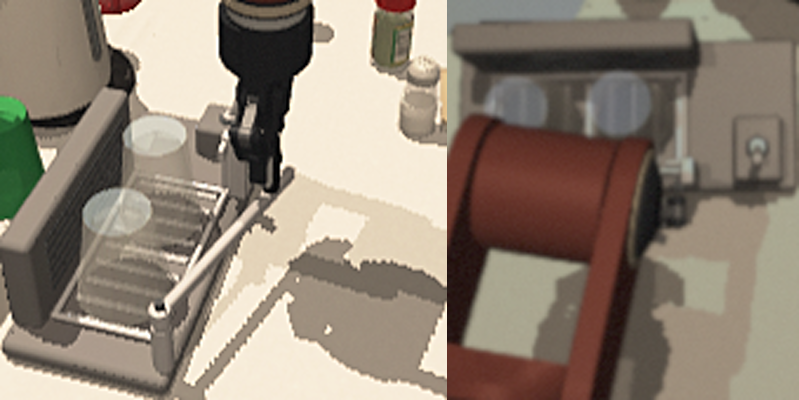

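Request:
play_rows --series '[[0,[0.48,0.12,0],[0,0,0]],[0,[0.2,0.03,0],[0,0,0]],[0,[0.1,0,0],[0,0,0]],[0,[0,0,0],[0,0,0]]]' --force 60

```text
t: 4.95
tool_pos: [0.5936, -0.0297, 0.1039]
tool_rot: [3.139, 0.011, -0.005]
contact_force: [-7.7, -4.6, 10.1]
opening: 0.0172
grip_force: 58.3
```

Request:
play_rows --series '[[0,[0.06,0,0],[0,0,0]],[0,[0.04,0,0],[0,0,0]],[0,[0,0,0],[0,0,0]]]'

```text
t: 5.32
tool_pos: [0.5989, -0.03, 0.1039]
tool_rot: [3.138, 0.011, -0.003]
contact_force: [-5.6, -6.3, 10.0]
opening: 0.017
grip_force: 58.3
```

Request:
play_rows --series '[[0,[0.06,0,0],[0,0,0]],[0,[0,0,0],[0,0,0]]]'

```text
t: 5.58
tool_pos: [0.603, -0.0301, 0.104]
tool_rot: [3.138, 0.01, 0.002]
contact_force: [-1.2, -6.1, 6.6]
opening: 0.0168
grip_force: 58.4
```

Run:
```python
from h import *
s=imaging.get_image("side");w=imaging.get_image("wrist")
a=cv2.resize(s["color"][200:320,230:320],(400,533),interpolation=2);b=cv2.resize(w["color"][:,80:480],(400,420),interpolation=2)
c=np.zeros((533,800,3),np.uint8);c[:,:400]=a;c[:420,400:]=b
cv2.imwrite("pics/c3.png",c)
```

```text
(no output)
```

View pics/c3.png

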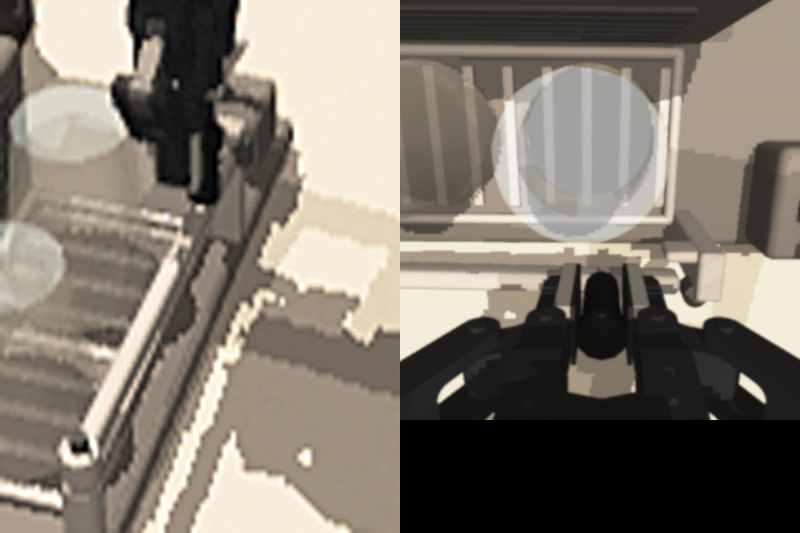

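The bar is almost parallel to the tray and its end is at the catch. The resistance has dropped, so it's past the detent. I'll push on gently to the stop.

Request:
play_rows --series '[[0,[0.04,0,0],[0,0,0]],[0,[0,0,0],[0,0,0]],[0,[0.04,0,0],[0,0,0]],[0,[0,0,0],[0,0,0]]]'

```text
t: 6.18
tool_pos: [0.6057, -0.0301, 0.1039]
tool_rot: [3.138, 0.01, -0.004]
contact_force: [-6.4, -4.4, 9.3]
opening: 0.0175
grip_force: 58.4
```

Request:
play_rows --series '[[0.5,[0,0,0],[0,0,0]],[0.5,[0,0,0],[0,0,0]],[0.5,[0,0,0],[0,0,0]],[0.5,[0,0,-0.5],[0,0,0]],[0.5,[0,0,-1],[0,0,0]],[0.5,[0,0,-1],[0,0,0]],[0,[-0.6,0.6,0],[0,0,0]],[0,[-0.6,0.6,0],[0,0,0]]]'

```text
t: 7.18
tool_pos: [0.547, -0.0897, 0.2282]
tool_rot: [3.141, 0.009, 0.002]
contact_force: [-0.3, -0.1, 0.1]
opening: 0.0073
grip_force: 0.0
```

Run:
```python
from h import *
np.set_printoptions(precision=4,suppress=True)
o=ctrl.get_obs();s=imaging.get_image("side");w=imaging.get_image("wrist");print(o["tool_pos"],o["tool_rot"],o["opening"])
a=cv2.resize(s["color"][200:320,230:320],(300,400),interpolation=2);b=cv2.resize(w["color"],(500,375))
c=np.zeros((400,800,3),np.uint8);c[:,:300]=a;c[:375,300:]=b
cv2.imwrite("pics/c4.png",c)
```

```text
[ 0.547  -0.0897  0.2282] [3.1412 0.0094 0.0024] 0.00730698240630899
```

View pics/c4.png

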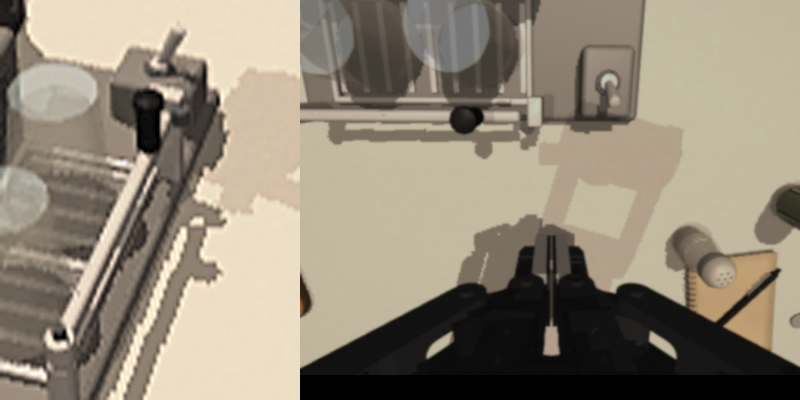

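The bar lies along the front with its end in the catch, knob at about wrist (182,134) px. The bat tip is near (351,118). I'll check the bar's angle numerically and locate the tip.

Run:
```python
from h import *
from scipy.spatial.transform import Rotation as R
np.set_printoptions(precision=4,suppress=True)
o=ctrl.get_obs();w=imaging.get_image("wrist")
T=np.eye(4);T[:3,:3]=R.from_rotvec(o["tool_rot"]).as_matrix();T[:3,3]=o["tool_pos"]
w["extrinsics"]=np.linalg.inv(T@np.array(w["hand_eye"]))
g=cv2.cvtColor(w["color"],6)
lsd=cv2.createLineSegmentDetector().detect(g)[0][:,0]
for l in lsd:
    L=np.hypot(l[2]-l[0],l[3]-l[1])
    if L>50 and abs(l[3]-l[1])<.15*L and max(l[1],l[3])<170:
        z=.089;p=plane(w,l[:2],z);q=plane(w,l[2:],z);v=q-p if q[1]<p[1] else p-q
        print(l.round(),p[:2],q[:2],"ang",np.arctan2(v[0],-v[1]).round(4))
print("tip",plane(w,(351.6,117.6),.101),"knob",plane(w,(182.5,134.4),.132))
```

```text
[161. 111.  63. 111.] [ 0.612  -0.0031] [0.6119 0.0673] ang 0.0024
[146. 126.  33. 125.] [0.6013 0.0088] [0.6016 0.0909] ang -0.0031
[236. 111. 168. 112.] [ 0.6117 -0.0573] [ 0.6113 -0.0085] ang 0.0068
[ 63. 116. 168. 116.] [0.6078 0.068 ] [ 0.6081 -0.0082] ang 0.004
[147. 140.  93. 141.] [0.5912 0.0088] [0.5904 0.0487] ang 0.0203
[136. 159.  81. 161.] [0.5774 0.0186] [0.5758 0.0601] ang 0.0372
[193. 159. 138. 161.] [ 0.5771 -0.0244] [0.5758 0.017 ] ang 0.0302
[  1. 135. 167. 136.] [0.5942 0.1163] [ 0.5938 -0.0061] ang -0.0029
[ 86. 148. 142. 146.] [0.5853 0.055 ] [0.5866 0.013 ] ang 0.032
tip [ 0.6079 -0.1391  0.101 ] knob [ 0.5986 -0.0288  0.132 ]
```

The bar is shut: its edges are within 0.005 rad of the tray rails. Next is the toggle, pushed rearward with closed fingers.

Request:
play_rows --series '[[0,[0.2,0.9,0],[0,0,0]],[0,[0,0.12,0.9],[0,0,0]],[0,[0,0,0.95],[0,0,0]],[0,[0,0,0.9],[0,0,0]],[0,[0.3,0,0],[0,0,0]],[0,[0,0,0],[0,0,0]]]'

```text
t: 8.07
tool_pos: [0.5752, -0.1404, 0.0919]
tool_rot: [3.141, 0.009, 0.005]
contact_force: [0.8, 0.1, 0.8]
opening: 0.0
grip_force: 0.0
```

Request:
play_rows --series '[[0,[0.2,0,0],[0,0,0]],[0,[0.2,0,0],[0,0,0]],[0,[0.2,0,0],[0,0,0]],[0,[0,0,0],[0,0,0]]]'

```text
t: 8.57
tool_pos: [0.6035, -0.1403, 0.0902]
tool_rot: [3.141, 0.008, 0.002]
contact_force: [-1.2, 0.1, -0.4]
opening: 0.0002
grip_force: 0.4
```

Request:
play_rows --series '[[0,[0.15,0,0],[0,0,0]],[0,[0.15,0,0],[0,0,0]],[0,[0,0,0],[0,0,0]]]'

```text
t: 8.95
tool_pos: [0.6181, -0.1401, 0.0899]
tool_rot: [3.142, 0.008, 0.001]
contact_force: [0.2, 0.4, -0.0]
opening: -0.0001
grip_force: 0.0
```

Request:
play_rows --series '[[0,[-0.9,0,0],[0,0,0]],[0,[0,0,-1],[0,0,0]],[0,[0,0,-1],[0,0,0]],[0,[0,0,-0.7],[0,0,0]],[0,[-0.5,0,0],[0,0,0]],[0,[0,0,0],[0,0,0]]]'

```text
t: 9.7
tool_pos: [0.547, -0.1405, 0.2253]
tool_rot: [3.141, 0.006, 0.002]
contact_force: [0.5, 0.4, 0.1]
opening: -0.0004
grip_force: 0.0
```

Run:
```python
from h import *
s=imaging.get_image("side");w=imaging.get_image("wrist")
a=cv2.resize(s["color"][130:330,170:390],(440,400),interpolation=2);b=cv2.resize(w["color"][:280,100:],(360,219))
c=np.zeros((400,800,3),np.uint8);c[:,:440]=a;c[:219,440:]=b
cv2.imwrite("pics/c5.png",c)
```

```text
(no output)
```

View pics/c5.png

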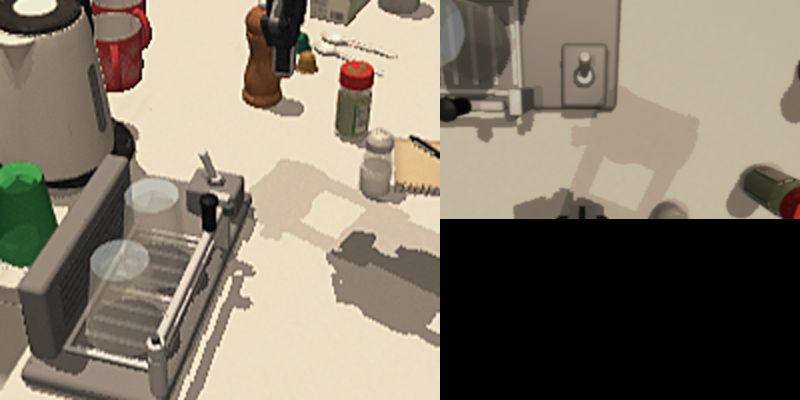

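The bat now leans to the rear (side crop tip at (205,155), root (216,182)). The bar is shut in its catch, both glasses are standing, and the jar, shaker and mill haven't moved. I'll hand it in.

```bash
python3 -c "
from station import ctrl
print(ctrl.finish_job())"
```

```text
the job is handed in; nothing more can be done
None
```

I swung the keeper bar shut into its catch, then flipped the fan switch to on, and handed the job in at about 10 s; in the last pictures both glasses were standing and the jar, shaker and mill looked unmoved.

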